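# Load a beech blank over the lip of a sanding fixture and cam it tight

### The arm

A 6-joint arm with a two-finger parallel gripper is mounted at the origin on the work surface. World frame = base frame: x ahead of the robot, y to its left, z up, the work surface at z = 0. Lengths are in m, angles in rad, forces in N, time in s.
With the tool pointing down it reaches from about 0.3 to 0.775 m from the base axis. Payload 14.6 kg.
Tool frame: the origin (TCP) lies on the centre line of the jaws, within the pads' length; the fingertips stand 19 mm ahead of it and the grasp point (between the pads) is the TCP; z points along the fingers, y is the direction in which the jaws open and shut (so a half turn about z gives the same grasp; the last joint's range is limited). The gripper opens to 94 mm and grips with 3 to 60 N. Pads are 16 mm wide; open, the fingers measure 119 mm over their backs; the gripper's body (75 mm by 177 mm) begins 78 mm behind the grasp point.
Start: joints at [-1.316, 0.3, 1.521, -0, 1.321, -0.067], TCP at [0.174, -0.522, 0.224] pointing down, gripper open.
Joint ranges: [-3.03, 3.03], [-0.79, 2.21], [0.23, 2.52], [-1.04, 4.18], [0, 3.07], [-2.55, 2.55]. Speed limits (rad/s): [2.22, 2.22, 2.57, 3.14, 3.14, 3.14].

### API

Orientations are given as [roll, pitch, yaw] about the fixed x, y, z axes, in that order (R = Rz(yaw) Ry(pitch) Rx(roll)).
In Python, from station import ctrl gives the robot as it stands. The module is installed in compiled form; this text tells all that it offers.
- The arm moves only by the shell command python3 -m creep 'ROWS' [FORCE]. ROWS is a JSON object of lists of equal length, an entry for each row: "translation": the shift along the world's x, y, z in mm, a list of three; "yaw": the turn about the world's z in rad; "gripper": the closure in counts, from 0 (fully open) to 255 (shut). A call has 1 to 5 rows; each row is the pose to reach, as a shift and turn from the pose measured when the call began; what a row does not reach only later rows make up. A row lasts 1/12 s, in which the tool goes at most 41.7 mm and 7.16 degrees, less where a joint would pass 70% of its speed; a pose out of reach is approached as far as the arm can. A call with a gripper value outside its range is refused whole. The fingers move at their own pace and stop on an object; FORCE is the grip in N (left out, the last holds). Time passes only in rows, so rows that repeat a pose let the fingers close. It gives the time, the measured TCP pose, the force and the opening at its end, in the units of the state.
- ctrl.get_obs(): the state, without advancing time (a new reading comes with each control period).
- ctrl.camera(name): name is "side" or "top" or "wrist"; returns a dict with "pixels" (384x512x3 uint8, red, green, blue), "depth" (384x512 float32, m along the optical axis (not along the pixel's ray), 0 where there is no reading), "fx", "fy", "cx", "cy" (pixels), "R" (3x3) and "t" (3): a world point X has camera coordinates R X + t; the wrist camera has in their place "tool_from_camera" (4x4, takes a point from camera to tool coordinates, whose origin is the TCP and whose axes are the flange's). Camera axes: x right, y down, z forward; pixel columns grow to the right and rows downward; lengths in m; the calibration is good to about 2 mm. A picture is of the moment at which its call begins: read the wrist's pose just before it.
- ctrl.hand_in(): hands the job in, once; it reports no verdict.
The state is a dict: "time_s": time; "qpos": joint angles; "joint_vel": joint speeds; "tau": joint torques, N m; "ee_pos": TCP position; "eef_rot": TCP orientation; "force": force on the tool from outside, world axes, zero at the start; "moment": the same for the moment, N m; "grip_width": finger opening in m.
Only numpy, scipy, OpenCV 4.12 (cv2) and the standard library are available. Lean on these libraries where they do the work, as an engineer would, in place of code of your own. Each camera call takes 0.05 s, during which the arm holds its last target. There are 200 camera calls.

### The job

Push the beech blank along the ledge and over the red lip until it has dropped flat into the pocket beyond; don't turn the cam before that. Then swing the orange-knobbed cam lever just far enough to take up the gap, so that the blank is held firmly and the cork pad behind it has clearly begun to give (about 2 to 3 mm) but is nowhere near the end of its travel, and let go. Leave the other things on the bench where they are.

Things in the scene. Friction and masses are not known exactly. Their poses are not given: they have to be found in the camera images.
- fixture: Plywood sanding fixture fixed to the bench, 200 x 390 mm; it may be turned a little. Origin at bench level, in line with the pocket-side face of the red lip; y is the push direction, from ledge to pocket, z is up. In its frame (mm) the white infeed ledge spans x -75 to 105, y -215 to -6, top z 20.
- lip (a point): Middle of the lip's top edge on the pocket side: fixture frame (mm) x 15, y 0, z 26. The red lip crosses the whole ledge: its bevel rises from z 20 at y -17 to z 26 at y -6, its top is flat to y 0, then a sheer drop to the pocket floor at z 12.
- pocket (a point): Middle of the pocket floor: fixture frame (mm) x -2, y 73.5, z 12. The pocket runs from y 0 to 147, where a dark end stop (top z 34) closes it. On its -x side is the cork pad, face at x -52, y 20 to 130, top z 33.5; on its +x side two low stops, faces at x 49, top z 24, with the cam between them.
- rail (a point): Middle of the top edge of the dark guide rail's face, along the ledge: fixture frame (mm) x -50, y -110, z 36. The face is upright and runs from y -215 to -4, in line (within 2 mm) with the pad: a blank squared against it slides straight into the pocket.
- blank: Loose flat beech blank, 90 (x) x 140 (y) x 16 (z) mm, 0.1 to 0.2 kg, with a spatula outline pencilled on top. Origin at the centre of its underside; its long y axis points roughly towards the pocket. It starts on the ledge, away from the guide rail and a little askew. It is too wide to gscrewdriver flat.
- cam (a joint): Angle of the cam lever, rad, 0 (open) to 2.5; it grows anticlockwise seen from above. Turning it pushes the blank towards the cork pad and a little towards the lip. It stays where it is left (friction 0.1 N m). Its mounting varies, so it meets resistance anywhere from about 1.2 to 1.8 rad; after that each 0.1 rad presses the pad about 1.1 mm.
- cam_axis (a point): Point on the cam's vertical axis, at the mid-height of the orange knob, on the pocket's +x side. The aluminium eccentric has a 24 mm radius, 12 mm off this axis, and is farthest from the blank at joint value 0.
- knob (a point): Centre of the upright orange knob at the end of the lever: 24 mm in diameter, 46 mm tall, free above the lever from z 51 to 94 mm over the bench (this point at 73), 95 mm from the cam axis. Seen from the axis, it lies at the fixture's x direction turned anticlockwise by 0.35 rad plus the joint angle.
- pad (a joint): How far the cork-faced sprung pad is pressed back, m: 0 free, 0.007 at its end. It starts to give at 3.5 N and takes 3.5 N more per mm.
- sanding_block: Cork sanding block, 45 x 85 x 28 mm, beside the fixture. Leave alone.
- pencil: Flat blue carpenter's pencil, 165 mm long. Leave alone.
- glue: Glue bottle, 60 mm across, 170 mm tall. Leave alone.
- mallet: Wooden mallet, 260 mm long, 60 mm high. Leave alone.
- screwdriver: Red-handled screwdriver, 240 mm long. Leave alone.
- offcut: Beech offcut, 110 x 40 x 22 mm. Leave alone.
- square: Try square, stock 140 mm, blade 190 mm, lying flat. Leave alone.
Mind the look-alikes: they are no part of the job. What is meant by the blank is not blue or turquoise, and is the smaller of those in its own colour.

How it is judged:
By the outcome, as a careful person would: the job done as asked, in the order asked, and still so for the second after the job is handed in, with the robot touching nothing.
It also fails if it takes over 70 s, if anything falls off the work surface, if the arm or the gripper's body presses on something with over 40 N, if the wrist force passes 120 N, or if a joint passes its speed limit or range.

## Working session

There is one attempt and no reset: what is moved stays moved. The work goes in short steps, Python scripts to look and compute and a shell command to move; the robot and the scene stay as the last step left them, time stands still between calls to the robot, and variables do not carry over. Pictures are saved under pics/ and viewed, about 8 in all and at most 12, crops included, and the job is handed in when it is done.

```bash
mkdir -p pics; cat > h.py <<'E'
import numpy as np, cv2
from station import ctrl
def save(n,c): cv2.imwrite(f'pics/{n}.png',c['pixels'][:,:,::-1])
def pts(c):
    d=c['depth']; v,u=np.indices(d.shape)
    P=np.stack([(u-c['cx'])/c['fx']*d,(v-c['cy'])/c['fy']*d,d],-1)
    return (P-c['t'])@c['R']   # R^T (p-t)
def onplane(c,uv,z):
    uv=np.atleast_2d(np.array(uv,float)); r=np.c_[(uv[:,0]-c['cx'])/c['fx'],(uv[:,1]-c['cy'])/c['fy'],np.ones(len(uv))]@c['R']
    o=-c['R'].T@c['t']; return o+r*((z-o[2])/r[:,2])[:,None]
E
python3 - <<'E'
from h import *
import pickle
print(ctrl.get_obs())
cs={n:ctrl.camera(n) for n in('top','side')}
pickle.dump(cs,open('c0.pkl','wb'))
for n,c in cs.items(): print(n,c['fx'],c['cx'],c['cy'],c['R'],c['t'])
im=np.hstack([cs['top']['pixels']]); cv2.imwrite('pics/top0.png',cv2.resize(im,(800,600),interpolation=cv2.INTER_CUBIC)[:,:,::-1]); save('side0',cs['side'])
E
```

```text
{'time_s': 0.0, 'qpos': array([-1.31558018e+00,  3.00484170e-01,  1.52158907e+00,  4.96177661e-06,
        1.32068883e+00, -6.65662066e-02]), 'joint_vel': array([-7.69909362e-05,  9.50019127e-04,  1.85461887e-04, -1.23757659e-03,
        1.19557351e-03, -4.59540172e-04]), 'tau': array([-1.40032909e-03, -5.31808019e+01, -3.52734518e+01,  7.07320590e-02,
        2.44048942e-02, -1.07267044e-04]), 'ee_pos': array([ 0.17389677, -0.52153077,  0.22387577]), 'eef_rot': array([-3.14042614e+00, -8.25815858e-05,  3.21781078e-01]), 'force': array([-0.63165074,  0.80135346, -0.21850924]), 'moment': array([ 0.0228992 ,  0.02074454, -0.03671869]), 'grip_width': 0.09391503874692832}
top 409.9594690438922 254.27973445549839 194.59878955328196 [[-1.79677269e-02 -9.99837047e-01 -1.74354138e-03]
 [-9.97996943e-01  1.80403965e-02 -6.06353567e-02]
 [ 6.06569302e-02  6.50569440e-04 -9.98158461e-01]] [-0.03447953  0.52705121  1.35834252]
side 455.28734490505315 249.00361136487402 195.87485477890937 [[ 0.7705136  -0.63731513 -0.01175661]
 [-0.46879313 -0.55408057 -0.68791549]
 [ 0.43190484  0.53555966 -0.72569557]] [-0.43788472  0.27815019  1.55597693]
```

View pics/top0.png

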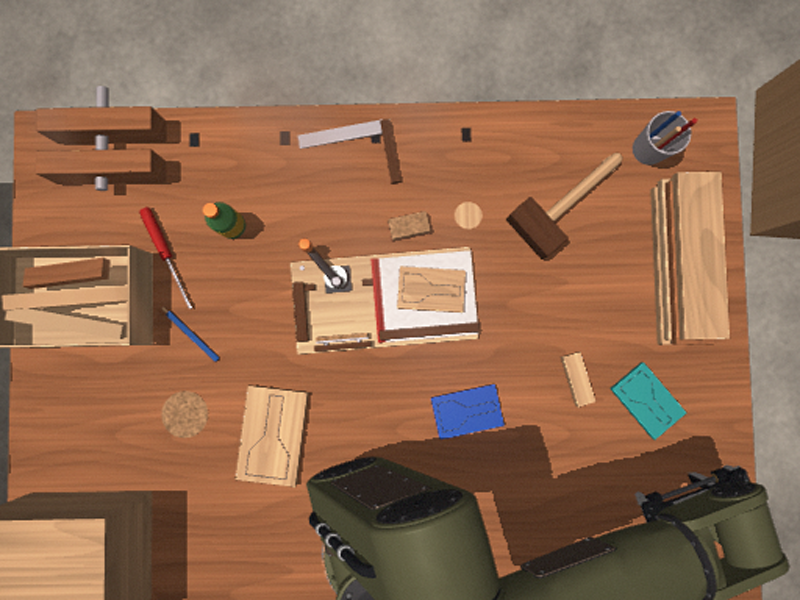

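View pics/side0.png

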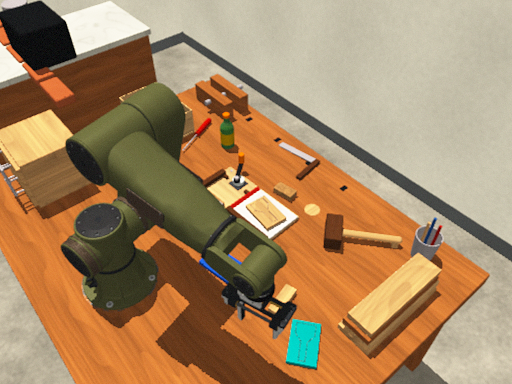

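The top view shows the fixture at (290–480, 245–355). The ledge is on the right with the blank on it at (432, 288). The pocket is to the left (world +y), the rail is on the robot side, and the orange knob is at (306, 245).

```bash
python3 - <<'E'
from h import *
import pickle
cs=pickle.load(open('c0.pkl','rb')); c=cs['top']
im=c['pixels']; hsv=cv2.cvtColor(im,cv2.COLOR_RGB2HSV)
roi=np.zeros(im.shape[:2],bool); roi[150:232,180:312]=1
white=(hsv[...,1]<40)&(hsv[...,2]>170)&roi
red=((hsv[...,0]<6)|(hsv[...,0]>174))&(hsv[...,1]>150)&(hsv[...,2]>90)&roi
red[:, :225]=0; red[:,265:]=0
v,u=np.nonzero(red); print('red',len(u),u.min(),u.max(),v.min(),v.max())
for z in(.023,):
    P=onplane(c,np.c_[u,v],z); m=P.mean(0); w,V=np.linalg.eigh(np.cov(P[:,:2].T)); print(m,V[:,1],np.sqrt(w), 'y range perp')
    a=V[:,1]*np.sign(V[0,1]); n=np.array([-a[1],a[0]]); s=(P[:,:2]-m[:2])@n; t=(P[:,:2]-m[:2])@a; print(np.percentile(s,[1,99]),np.percentile(t,[0,1,99,100]),'yaw',np.arctan2(a[1],a[0]))
# blank: beech within ledge
led=np.zeros_like(roi); led[162:212,246:304]=1
b=(hsv[...,1]>50)&(hsv[...,2]>130)&(hsv[...,0]>8)&(hsv[...,0]<30)&led
b=cv2.morphologyEx(b.astype(np.uint8),cv2.MORPH_OPEN,np.ones((3,3)))
n,l,st,ce=cv2.connectedComponentsWithStats(b); print(st,ce)
k=1+np.argmax(st[1:,4]); v,u=np.nonzero(l==k); P=onplane(c,np.c_[u,v],.036)[:,:2].astype(np.float32)*1000
print('blank',cv2.minAreaRect(P))
v,u=np.nonzero(white); P=onplane(c,np.c_[u,v],.020)[:,:2].astype(np.float32)*1000; print('ledge',cv2.minAreaRect(P))
o=(hsv[...,0]>5)&(hsv[...,0]<16)&(hsv[...,1]>180)&(hsv[...,2]>150); o[:150]=0;o[165:]=0;o[:,:185]=0;o[:,205:]=0
v,u=np.nonzero(o); print('knob',len(u),u.mean(),v.mean(),onplane(c,[u.mean(),v.mean()],.085))
q=im[140:240,175:320]; cv2.imwrite('pics/crop0.png',cv2.resize(q,None,fx=5.5,fy=5.5,interpolation=cv2.INTER_CUBIC)[:,:,::-1])
E
```

```text
red 189 238 245 166 218
[ 5.42329130e-01 -4.10492872e-04  2.30000000e-02] [-0.99812859 -0.06114991] [0.00372009 0.04859252] y range perp
[-0.00639171  0.00614108] [-0.0942818  -0.09378764  0.08044101  0.08094042] yaw 0.06118808036692801
[[     0      0    512    384 195422]
 [   246    162      9      3     27]
 [   254    170     44     30   1159]] [[255.38107276 191.54383846]
 [250.         163.        ]
 [275.68075928 184.77221743]]
blank ((556.5861206054688, -115.32476806640625), (139.85800170898438, 90.76665496826172), 85.16717529296875)
ledge ((537.8473510742188, -24.757247924804688), (178.9183349609375, 366.4032287597656), 3.932033061981201)
knob 1 195.0 159.0 [[0.63973237 0.14367241 0.085     ]]
```

View pics/crop0.png

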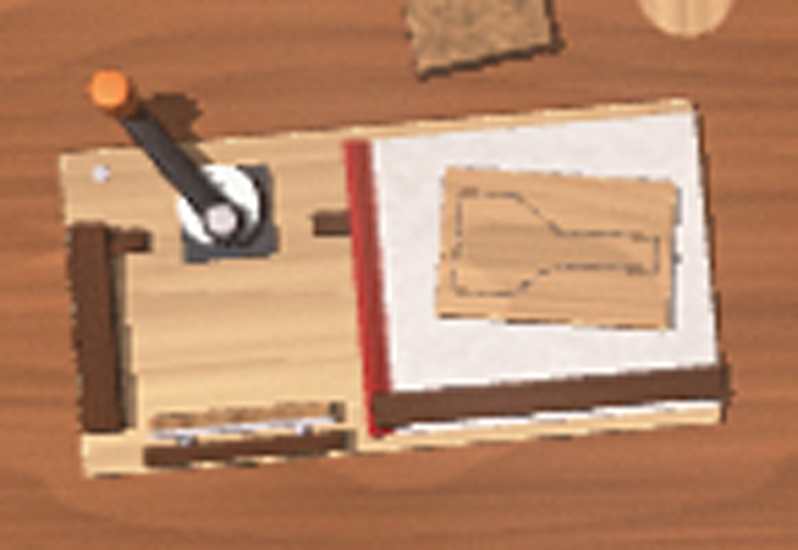

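The fixture's yaw is about 0.065 rad and its origin about (0.520, 0.007). The blank's centre is at (0.557, −0.115), and it has to turn about +8.5° to square up with the fixture. I'll move the open jaws to the blank's +x side and push it square against the rail.

```bash

python3 -m creep '{"translation":[[31,28,0],[62,55,0],[93,82,0],[124,110,0],[155,137,0]],"yaw":[-0.06,-0.12,-0.18,-0.257,-0.257],"gripper":[0,0,0,0,0]}'
python3 -m creep '{"translation":[[31,28,0],[62,55,0],[93,82,0],[124,110,0],[155,137,0]],"yaw":[0,0,0,0,0],"gripper":[0,0,0,0,0]}'
python3 -m creep '{"translation":[[30,27,0],[60,54,0],[90,80,0],[120,107,0],[144,127,0]],"yaw":[0,0,0,0,0],"gripper":[0,0,0,0,0]}'
python3 - <<'E'
from h import *
o=ctrl.get_obs(); print(o['time_s'],o['ee_pos'],o['eef_rot'],o['qpos'],o['force'])
c=ctrl.camera('wrist'); save('w1',c); print(c['tool_from_camera'],c['fx'],c['cx'],c['cy'])
E
```

```text
time_s: 0.52
ee_pos: [0.3299, -0.3829, 0.2238]
eef_rot: [-3.14, 0.0, 0.059]
force: [1.0, -0.7, 0.6]
grip_width: 0.0943
time_s: 0.93
ee_pos: [0.4857, -0.2443, 0.2237]
eef_rot: [-3.14, 0.0, 0.06]
force: [0.3, -1.0, 0.0]
grip_width: 0.0943
time_s: 1.35
ee_pos: [0.6312, -0.1147, 0.2231]
eef_rot: [-3.14, 0.001, 0.061]
force: [0.6, -0.9, -0.4]
grip_width: 0.0941
1.35 [ 0.631219   -0.11471436  0.223114  ] [-3.13965414e+00  9.79878383e-04  6.07963457e-02] [-0.23746707  0.50959988  1.23288555  0.00158792  1.4006137   1.27226375] [ 0.62477978 -0.90374065 -0.4343226 ]
[[ 3.30192248e-04 -9.58048109e-01 -2.86607244e-01  8.36788475e-02]
 [ 9.99999830e-01  1.78455052e-04  5.55546553e-04  1.99429644e-04]
 [-4.81093813e-04 -2.86607378e-01  9.58048005e-01 -1.60393268e-01]
 [ 0.00000000e+00  0.00000000e+00  0.00000000e+00  1.00000000e+00]] 339.6883453870029 259.79947878819553 193.05620742702243
```

View pics/w1.png

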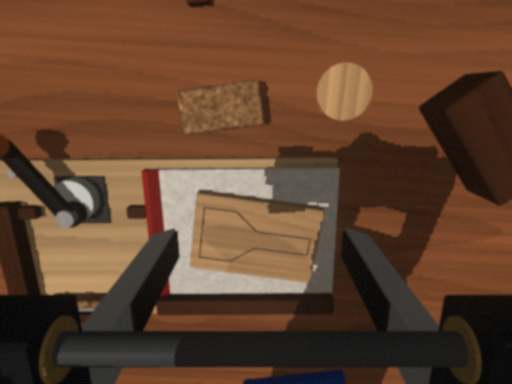

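The wrist view shows the blank with corners at about (200,191), (324,207), (312,281) and (191,268). The rail edge is at v≈295, the red lip at u≈143–165, and the cam axis at (70,214). I'll cast these pixels to world positions and descend beside the blank.

```bash
cat >> h.py <<'E'
from scipy.spatial.transform import Rotation as Ro
def wrist():
    o=ctrl.get_obs(); c=ctrl.camera('wrist'); T=np.eye(4); T[:3,:3]=Ro.from_euler('xyz',o['eef_rot']).as_matrix(); T[:3,3]=o['ee_pos']
    W=np.linalg.inv(T@c['tool_from_camera']); c['R']=W[:3,:3]; c['t']=W[:3,3]; return o,c
E
python3 - <<'E'
from h import *
o,c=wrist()
for n,uv,z in [('lip',[[143,170],[157,290]],.026),('blank',[[200,191],[324,207],[312,281],[191,268]],.036),('rail',[[165,295],[333,293]],.036),('ledge R',[[338,168]],.02),('axis',[[70,214]],.06),('block',[[186,134],[268,122]],.028)]: print(n,onplane(c,uv,z)[:,:2].round(4).tolist())
E
python3 -m creep '{"translation":[[-2,-3,-40],[-2,-5,-80],[-2,-5,-120],[-2,-5,-150],[-2,-5,-160]],"yaw":[0,0,0,0,0],"gripper":[0,0,0,0,0]}'
python3 -m creep '{"translation":[[0,0,-8],[0,0,-16],[0,0,-19],[0,0,-19]],"yaw":[0,0,0,0],"gripper":[0,0,0,0]}'
```

```text
lip [[0.6282, 0.0139], [0.4812, 0.0023]]
blank [[0.6116, -0.0493], [0.6022, -0.1831], [0.5114, -0.1799], [0.5191, -0.0402]]
rail [[0.4817, -0.0099], [0.4972, -0.2061]]
ledge R [[0.6425, -0.1965]]
axis [[0.5861, 0.0778]]
block [[0.6699, -0.0326], [0.6875, -0.1166]]
time_s: 1.87
ee_pos: [0.627, -0.1189, 0.0571]
eef_rot: [-3.137, 0.009, 0.063]
force: [-0.9, 0.4, 0.1]
grip_width: 0.0939
time_s: 2.2
ee_pos: [0.6275, -0.1193, 0.0397]
eef_rot: [-3.138, 0.007, 0.063]
force: [0.3, 0.1, -0.1]
grip_width: 0.0939
```

```bash

python3 -m creep '{"translation":[[-4,0,4],[-9,-1,4],[-14,-1,4],[-19,-1,4],[-24,-2,4]],"yaw":[0.005,0.005,0.005,0.005,0.005],"gripper":[0,0,0,0,0]}'
python3 -m creep '{"translation":[[-4,0,0],[-8,-1,0],[-12,-1,0],[-14,-1,0],[-14,-1,0]],"yaw":[0,0,0,0,0],"gripper":[0,0,0,0,0]}'
python3 - <<'E'
from h import *
c=ctrl.camera('top'); q=c['pixels'][140:240,175:320]; cv2.imwrite('pics/crop1.png',cv2.resize(q,None,fx=5.5,fy=5.5,interpolation=cv2.INTER_CUBIC)[:,:,::-1])
o,c=wrist(); save('w2',c)
E
```

```text
time_s: 2.62
ee_pos: [0.6031, -0.1212, 0.0441]
eef_rot: [-3.138, 0.007, 0.068]
force: [1.0, -0.1, 1.1]
grip_width: 0.094
time_s: 3.03
ee_pos: [0.5886, -0.1223, 0.0441]
eef_rot: [-3.138, 0.007, 0.068]
force: [0.2, -0.2, 0.8]
grip_width: 0.0939
```

View pics/w2.png

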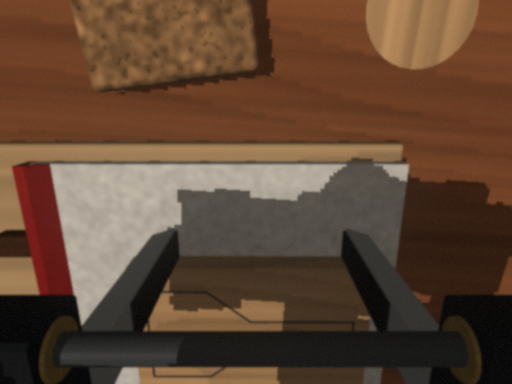

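The blank is now squared to the jaws, with its edge level at v≈257. I'll keep pushing gently until it meets the rail.

```bash

python3 -m creep '{"translation":[[-2,0,0],[-4,0,0],[-6,0,0],[-6,0,0]],"yaw":[0,0,0,0],"gripper":[0,0,0,0]}'
python3 -m creep '{"translation":[[-1,0,0],[-2,0,0],[-3,0,0],[-3,0,0]],"yaw":[0,0,0,0],"gripper":[0,0,0,0]}'
python3 -m creep '{"translation":[[-1,0,0],[-2,0,0],[-2,0,0]],"yaw":[0,0,0],"gripper":[0,0,0]}'
```

```text
time_s: 3.47
ee_pos: [0.5826, -0.1222, 0.044]
eef_rot: [-3.138, 0.007, 0.068]
force: [0.4, -0.2, -0.1]
grip_width: 0.0937
time_s: 3.8
ee_pos: [0.5794, -0.1222, 0.044]
eef_rot: [-3.138, 0.007, 0.068]
force: [0.2, 0.5, 0.1]
grip_width: 0.0938
time_s: 4.05
ee_pos: [0.5788, -0.1222, 0.0446]
eef_rot: [-3.138, 0.003, 0.068]
force: [9.1, 0.5, -1.6]
grip_width: 0.0941
```

Contact at 9 N: the blank is against the rail. Next I'll back off, lift, turn the tool 90° and go behind the tail.

```bash

python3 -m creep '{"translation":[[6,0,0],[14,0,0],[14,0,40],[14,0,80],[14,0,110]],"yaw":[0,0,0,0,0],"gripper":[0,0,0,0,0]}'
python3 -m creep '{"translation":[[-10,-20,0],[-20,-40,0],[-35,-60,0],[-45,-80,0],[-58,-93,0]],"yaw":[0.12,0.24,0.36,0.48,0.6],"gripper":[120,120,120,120,120]}' 20
python3 -m creep '{"translation":[[0,0,0],[0,0,0],[0,0,0],[0,0,0],[0,0,0]],"yaw":[0.12,0.24,0.36,0.48,0.6],"gripper":[120,120,120,120,120]}'
python3 -m creep '{"translation":[[0,0,0],[0,0,0],[0,0,0],[0,0,0],[0,0,0]],"yaw":[0.12,0.24,0.36,0.38,0.38],"gripper":[120,120,120,120,120]}'
python3 - <<'E'
from h import *
o,c=wrist(); save('w3',c); print(o['qpos'])
t=ctrl.camera('top')
im=t['pixels']; hsv=cv2.cvtColor(im,cv2.COLOR_RGB2HSV)
q=t['pixels'][140:240,175:320]; q=cv2.resize(q,(580,400),interpolation=cv2.INTER_CUBIC)
cv2.imwrite('pics/both3.png',np.vstack([q[:,:,::-1][:250],cv2.resize(c['pixels'],(580,350))[:,:,::-1]]))
E
```

```text
time_s: 4.47
ee_pos: [0.5934, -0.1223, 0.1572]
eef_rot: [-3.139, 0.003, 0.068]
force: [-0.6, -0.8, 0.3]
grip_width: 0.0939
time_s: 4.88
ee_pos: [0.535, -0.2168, 0.1571]
eef_rot: [-3.138, 0.003, 0.673]
force: [-0.4, -0.6, 0.1]
grip_width: 0.0636
time_s: 5.3
ee_pos: [0.5353, -0.2169, 0.157]
eef_rot: [-3.138, 0.003, 1.279]
force: [-0.5, 0.4, -0.4]
grip_width: 0.05
time_s: 5.72
ee_pos: [0.5355, -0.2169, 0.1569]
eef_rot: [-3.137, 0.003, 1.657]
force: [0.1, 0.1, 1.0]
grip_width: 0.05
[-0.44606528  0.42397634  1.51533894 -0.00533408  1.20453205 -0.53039809]
```

View pics/both3.png

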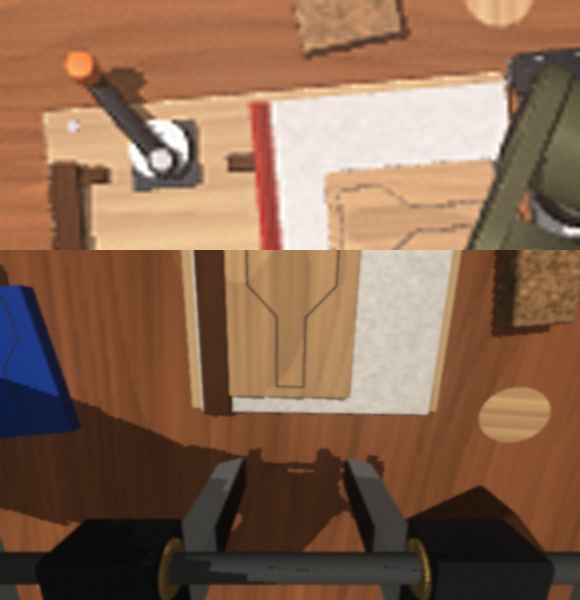

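The wrist view confirms the blank lies flush along the rail with its tail just ahead of the fingers, which are centred on it. I'll descend and push along +y.

```bash

python3 -m creep '{"translation":[[0,0,-40],[0,0,-80],[0,0,-105],[0,0,-108],[0,0,-108]],"yaw":[-0.018,-0.018,-0.018,-0.018,-0.018],"gripper":[120,120,120,120,120]}'
python3 -m creep '{"translation":[[0,8,0],[-1,16,0],[-2,24,0],[-2,32,0],[-3,40,0]],"yaw":[0,0,0,0,0],"gripper":[120,120,120,120,120]}'
python3 -m creep '{"translation":[[-1,8,0],[-1,16,0],[-2,24,0],[-2,32,0],[-3,40,0]],"yaw":[0,0,0,0,0],"gripper":[120,120,120,120,120]}'
python3 -m creep '{"translation":[[-1,8,0],[-1,16,0],[-2,24,0],[-2,32,0],[-3,40,0]],"yaw":[0,0,0,0,0],"gripper":[120,120,120,120,120]}'
python3 - <<'E'
from h import *
o,c=wrist(); print(o['ee_pos'],o['eef_rot'])
t=ctrl.camera('top')
q=t['pixels'][140:240,175:320]; q=cv2.resize(q,(580,400),interpolation=cv2.INTER_CUBIC)
cv2.imwrite('pics/both4.png',np.vstack([q[:,:,::-1][:250],cv2.resize(c['pixels'],(580,350))[:,:,::-1]]))
E
```

```text
time_s: 6.23
ee_pos: [0.535, -0.2167, 0.0482]
eef_rot: [-3.135, 0.002, 1.635]
force: [-0.3, 1.0, 0.8]
grip_width: 0.0499
time_s: 6.65
ee_pos: [0.5326, -0.176, 0.0493]
eef_rot: [-3.137, 0.003, 1.636]
force: [1.5, -3.0, 0.8]
grip_width: 0.0499
time_s: 7.07
ee_pos: [0.5296, -0.1352, 0.0494]
eef_rot: [-3.137, 0.003, 1.636]
force: [0.1, -2.6, 1.0]
grip_width: 0.0497
time_s: 7.48
ee_pos: [0.5265, -0.0943, 0.0493]
eef_rot: [-3.137, 0.003, 1.636]
force: [0.3, -1.7, 0.6]
grip_width: 0.0498
[ 0.52651741 -0.09434929  0.049304  ] [-3.13693006e+00  3.03939392e-03  1.63563425e+00]
```

View pics/both4.png

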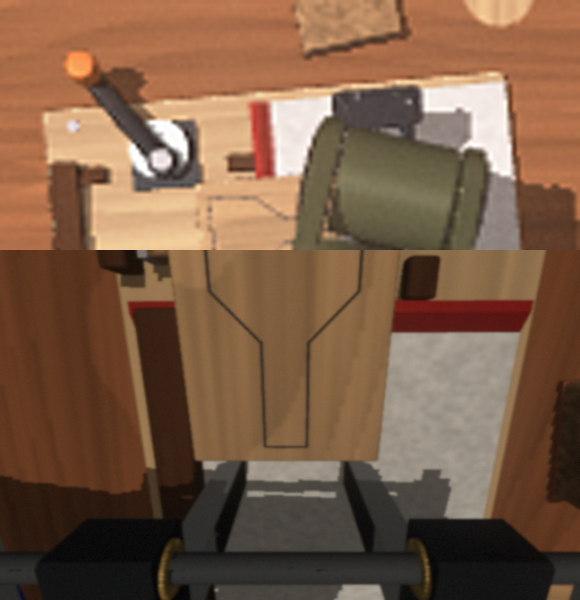

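The blank is crossing the lip straight, with its tail flush on both fingers. I'll continue and slow down near the end.

```bash

python3 -m creep '{"translation":[[-1,8,0],[-1,16,0],[-2,24,0],[-2,32,0],[-3,40,0]],"yaw":[0,0,0,0,0],"gripper":[120,120,120,120,120]}'
python3 -m creep '{"translation":[[0,7,0],[-1,14,0],[-1,21,0],[-2,28,0],[-2,35,0]],"yaw":[0,0,0,0,0],"gripper":[120,120,120,120,120]}'
python3 -m creep '{"translation":[[0,3,0],[0,6,0],[-1,9,0],[-1,12,0],[-1,15,0]],"yaw":[0,0,0,0,0],"gripper":[120,120,120,120,120]}'
python3 -m creep '{"translation":[[0,1,0],[0,2,0],[0,3,0],[0,4,0],[0,4,0]],"yaw":[0,0,0,0,0],"gripper":[120,120,120,120,120]}'
python3 - <<'E'
from h import *
o,c=wrist(); print(o['ee_pos'],o['eef_rot'])
t=ctrl.camera('top')
q=t['pixels'][140:240,175:320]; q=cv2.resize(q,(580,400),interpolation=cv2.INTER_CUBIC)
cv2.imwrite('pics/both5.png',np.vstack([q[:,:,::-1][:250],cv2.resize(c['pixels'],(580,350))[:,:,::-1]]))
E
```

```text
time_s: 8.0
ee_pos: [0.5233, -0.0531, 0.0493]
eef_rot: [-3.137, 0.003, 1.637]
force: [0.9, -2.7, 0.9]
grip_width: 0.0498
time_s: 8.42
ee_pos: [0.5211, -0.0173, 0.0493]
eef_rot: [-3.136, 0.002, 1.637]
force: [0.2, -1.0, -1.1]
grip_width: 0.0498
time_s: 8.83
ee_pos: [0.52, -0.0021, 0.0491]
eef_rot: [-3.136, 0.002, 1.636]
force: [-0.8, -0.6, -0.5]
grip_width: 0.05
time_s: 9.25
ee_pos: [0.52, 0.002, 0.0492]
eef_rot: [-3.136, 0.002, 1.636]
force: [-0.5, 0.3, -0.8]
grip_width: 0.0499
[0.51999045 0.00199312 0.04915092] [-3.13606945e+00  2.34795984e-03  1.63645334e+00]
```

View pics/both5.png

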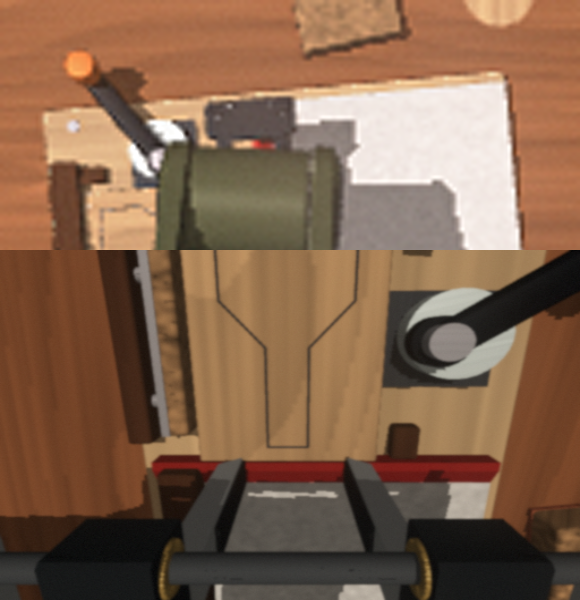

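The blank appears to have dropped: its tail is past the lip, and the cork pad and cam are on either side of it. I'll lift off, check flatness by depth and locate the cam axis, knob and bottle.

```bash

python3 -m creep '{"translation":[[1,-10,5],[2,-15,45],[10,-20,85],[25,-20,125],[40,-20,160]],"yaw":[0,0,0,0,0],"gripper":[120,120,150,200,222]}'
python3 -m creep '{"translation":[[10,10,10],[20,20,20],[20,20,20]],"yaw":[0,0,0],"gripper":[222,222,222]}'
python3 - <<'E'
from h import *
o,c=wrist(); save('w6',c); np.savez('w6.npz',**c); print(o['ee_pos'],o['eef_rot'])
P=pts(c); 
# blank plane region: fixture frame (centre x -5,y 75)
O=np.array([.522,.0065]); th=.068; A=np.array([[np.cos(th),np.sin(th)],[-np.sin(th),np.cos(th)]])
F=np.concatenate([(P[...,:2]-O)@A.T,P[...,2:]],-1)
m=(abs(F[...,0]+3)<35)&(F[...,1]>12)&(F[...,1]<135)&(c['depth']>0)
X=np.c_[F[m][:,:2],np.ones(m.sum())]; s=np.linalg.lstsq(X,F[m][:,2],rcond=None)[0]; print('blank plane',s,'z at y5,140',s[1]*.005+s[2],s[1]*.14+s[2],np.std(F[m][:,2]-X@s))
m=(abs(F[...,0]-10)<60)&(F[...,1]<-40)&(c['depth']>0); print('ledge z',np.median(F[m][:,2]))
E
```

```text
time_s: 9.77
ee_pos: [0.5602, -0.0192, 0.2124]
eef_rot: [-3.137, 0.003, 1.636]
force: [1.1, -0.4, -0.8]
grip_width: 0.033
time_s: 10.02
ee_pos: [0.5817, 0.0011, 0.2349]
eef_rot: [-3.141, 0.003, 1.636]
force: [-0.7, 0.4, 0.5]
grip_width: 0.0141
[0.5817115  0.00111856 0.23492998] [-3.14149233e+00  2.96169821e-03  1.63620524e+00]
blank plane [0. 0. 0.] z at y5,140 0.0 0.0 nan
ledge z nan
  ret = _var(a, axis=axis, dtype=dtype, out=out, ddof=ddof,
  arrmean = um.true_divide(arrmean, div, out=arrmean,
  ret = ret.dtype.type(ret / rcount)
  return _methods._mean(a, axis=axis, dtype=dtype,
  ret = ret.dtype.type(ret / rcount)
```

View pics/w6.png

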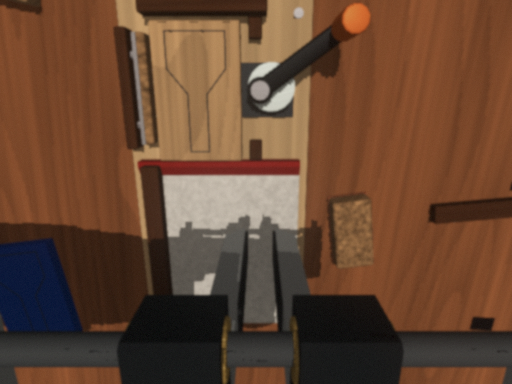

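The wrist view shows the blank at (155–240, 20–160), between the lip (v≈160) and the end stop (v≈16). The hub is at (260,90) and the knob top at (356,18). The depth mask came back empty, so I'll check why.

```bash
python3 - <<'E'
from h import *
c=dict(np.load('w6.npz')); d=c['depth']; print('wrist depth',d[90,200],d[200,200],(d>0).mean())
for n,uv,z in [('axis',[260,90],.055),('knob',[356,18],.094),('tail L,R',[[160,159],[239,160]],.028),('nose',[[160,22],[241,20]],.028),('lip',[[142,161],[299,160]],.026),('stop bottom',[[160,16],[250,14]],.034)]: print(n,onplane(c,uv,z)[:,:2].round(4).tolist())
t=ctrl.camera('top'); s=ctrl.camera('side'); np.savez('t7.npz',**t); np.savez('s7.npz',**s)
O=np.array([.522,.0065]); th=.068; A=np.array([[np.cos(th),np.sin(th)],[-np.sin(th),np.cos(th)]])
for n,k in(('wrist',c),('top',t),('side',s)):
    P=pts(k); F=np.concatenate([(P[...,:2]-O)@A.T,P[...,2:]],-1)
    for nm,m in(('blank',(abs(F[...,0]+5)<30)&(F[...,1]>15)&(F[...,1]<130)),('ledge',(abs(F[...,0]-10)<50)&(F[...,1]<-40)&(F[...,1]>-180))):
        m&=(k['depth']>0)&(F[...,2]<.06)
        if m.sum()>20:
            X=np.c_[F[m][:,:2],np.ones(m.sum())]; q=np.linalg.lstsq(X,F[m][:,2],rcond=None)[0]; print(n,nm,m.sum(),q.round(4))
P=pts(t); hsv=cv2.cvtColor(t['pixels'],cv2.COLOR_RGB2HSV)
m=(P[...,2]>.06)&(P[...,0]>.55)&(P[...,1]>.08)&(P[...,1]<.35)&(t['depth']>0)
n,l,st,ce=cv2.connectedComponentsWithStats(m.astype(np.uint8))
for i in range(1,n):
    if st[i,4]>8: Q=P[l==i]; print('tall',st[i,4],Q.min(0).round(3),Q.max(0).round(3),np.median(Q,0).round(3))
E
```

```text
wrist depth 0.35040212 0.39233598 0.9961039225260416
axis [[0.5761, 0.0853]]
knob [[0.6492, 0.1454]]
tail L,R [[0.4715, 0.0059], [0.558, 0.0105]]
nose [[0.4742, 0.1425], [0.5533, 0.1495]]
lip [[0.4511, 0.0019], [0.6239, 0.0144]]
stop bottom [[0.4759, 0.1468], [0.562, 0.1542]]
tall 371 [0.676 0.282 0.06 ] [0.735 0.342 0.176] [0.699 0.304 0.117]
tall 56 [0.638 0.133 0.063] [0.661 0.155 0.099] [0.648 0.142 0.094]
```

```bash
python3 - <<'E'
from h import *
O=np.array([.522,.0065]); th=.068; A=np.array([[np.cos(th),np.sin(th)],[-np.sin(th),np.cos(th)]])
for n in('w6','t7','s7'):
    k=dict(np.load(n+'.npz')); P=pts(k); F=1000*np.concatenate([(P[...,:2]-O)@A.T,P[...,2:]],-1)
    for nm,m in(('blank',(abs(F[...,0]+5)<30)&(F[...,1]>15)&(F[...,1]<125)),('ledge',(abs(F[...,0]-10)<50)&(F[...,1]<-40)&(F[...,1]>-180))):
        m&=(k['depth']>0)&(F[...,2]<60)
        if m.sum()>20:
            X=np.c_[F[m][:,:2],np.ones(m.sum())]; q=np.linalg.lstsq(X,F[m][:,2],rcond=None)[0]; print(n,nm,m.sum(),q.round(4))
E
python3 -m creep '{"translation":[[22,30,0],[43,60,0],[65,90,0],[86,120,0],[86,120,0]],"yaw":[0.12,0.24,0.36,0.48,0.6],"gripper":[222,222,222,222,222]}'
python3 -m creep '{"translation":[[0,0,-40],[0,0,-80],[0,0,-120],[0,0,-155],[0,0,-160]],"yaw":[0,0,0,0,0],"gripper":[222,222,222,222,222]}'
python3 - <<'E'
from h import *
t=ctrl.camera('top'); o,c=wrist(); print(o['ee_pos'],o['eef_rot'],o['qpos'],o['force'],o['moment'])
q=cv2.resize(t['pixels'][130:230,165:295],(520,400),interpolation=cv2.INTER_CUBIC)
cv2.imwrite('pics/b8.png',np.hstack([q,cv2.resize(c['pixels'],(280,210)) if 0 else cv2.resize(c['pixels'],(280,400))])[:,:,::-1])
E
```

```text
w6 blank 6366 [-8.00000e-04 -9.00000e-04  2.83999e+01]
w6 ledge 6452 [-4.0000e-04 -6.0000e-04  2.0369e+01]
t7 blank 37 [-0.0625 -0.082  38.536 ]
t7 ledge 1050 [-8.40000e-03  7.00000e-04  2.04141e+01]
s7 blank 304 [-6.1000e-03 -4.0000e-03  2.9377e+01]
s7 ledge 744 [-2.00000e-03  5.30000e-03  2.14969e+01]
time_s: 10.58
ee_pos: [0.6664, 0.124, 0.2286]
eef_rot: [-3.134, 0.0, 2.245]
force: [-0.5, 0.2, -0.1]
grip_width: 0.0119
time_s: 11.0
ee_pos: [0.6626, 0.1226, 0.0608]
eef_rot: [-3.124, -0.005, 2.244]
force: [-0.6, -0.2, -1.8]
grip_width: 0.0123
[0.66393805 0.12285878 0.06381426] [-3.12648291 -0.00382465  2.24417046] [ 0.1304352   0.73922183  1.25015649 -0.00492806  1.16713161 -0.54099833] [-0.71735877 -0.14425042 -0.49086669] [ 0.01056278 -0.11712514  0.02728678]
```

View pics/b8.png

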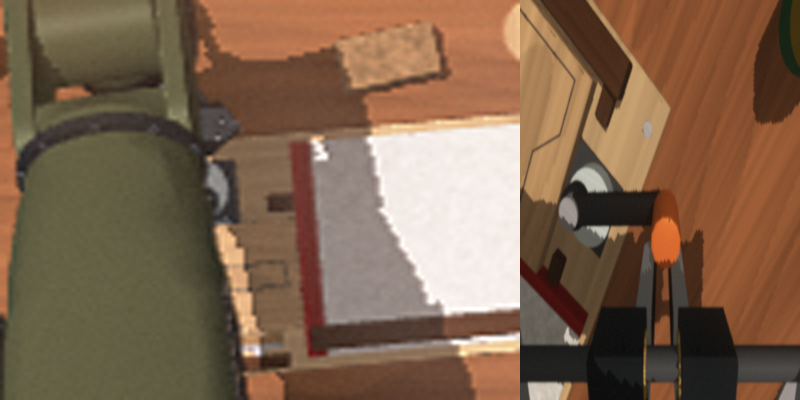

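The blank lies flat: its top is at z≈28.4 mm with no tilt. The fingers are behind the knob and in line with it. I'll start the swing on a circle about (0.576, 0.085), stopping short of the range where resistance could begin.

```bash

python3 -m creep '{"translation":[[-3,8,11],[-8,17,11],[-14,24.5,11],[-20.5,31.5,11],[-27.5,38,11]],"yaw":[0.02,0.12,0.22,0.32,0.42],"gripper":[222,222,222,222,222]}'
python3 -m creep '{"translation":[[-8,6,0],[-16,10.5,0],[-25,14.5,0],[-34,17.5,0],[-34,17.5,0]],"yaw":[0.1,0.2,0.3,0.4,0.4],"gripper":[222,222,222,222,222]}'
python3 - <<'E'
from h import *
o,c=wrist(); save('w9',c); np.savez('w9.npz',**c); print(o['ee_pos'],o['eef_rot'],o['force'],o['moment'])
E
```

```text
time_s: 11.52
ee_pos: [0.6392, 0.1621, 0.0829]
eef_rot: [-3.134, 0.003, 2.67]
force: [1.1, -2.7, 0.8]
grip_width: 0.0126
time_s: 11.93
ee_pos: [0.6053, 0.1808, 0.0869]
eef_rot: [-3.135, 0.008, 3.077]
force: [0.1, 0.4, 1.0]
grip_width: 0.0124
[0.60530138 0.18076354 0.08689206] [-3.13544125  0.00773414  3.07706497] [0.14330397 0.4279238  0.9933343 ] [ 0.05978139 -0.13784273  0.02228542]
```

View pics/w9.png

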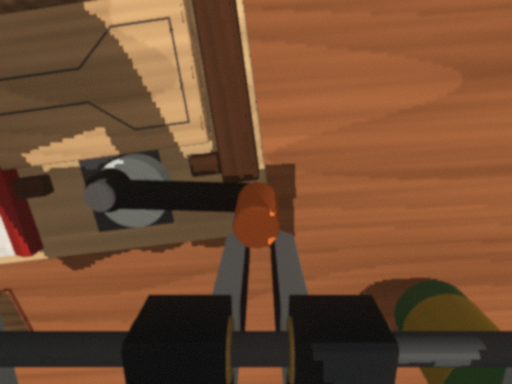

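The knob is nestled centrally against the fingers, the lever is perpendicular to them, and the bottle at lower right is clear. I'll get the cam axis from depth, then back off to a close viewing pose for a baseline of the pad.

```bash
cat >> h.py <<'E'
def knob(c):
    hsv=cv2.cvtColor(c['pixels'],cv2.COLOR_RGB2HSV); P=pts(c)
    m=(hsv[...,0]<18)&(hsv[...,1]>170)&(P[...,2]>.088)&(P[...,2]<.10)&(c['depth']>0)
    return P[m].mean(0),m.sum()
E
python3 - <<'E'
from h import *
for n,uv in(('w6',(260,90)),('w9',(103,192))):
    c=dict(np.load(n+'.npz')); P=pts(c); u,v=uv; q=P[v-3:v+4,u-3:u+4].reshape(-1,3); print(n,'hub',np.median(q,0).round(4)); print(knob(c))
E
python3 -m creep '{"translation":[[8,-1,0],[15,-2,0],[15,-2,25],[15,-2,50],[15,-2,75]],"yaw":[0,0,0,0,0],"gripper":[222,222,222,222,222]}'
python3 -m creep '{"translation":[[-20,-35,0],[-40,-70,0],[-60,-105,0],[-80,-140,0],[-100,-175,0]],"yaw":[-0.12,-0.24,-0.36,-0.48,-0.6],"gripper":[222,222,222,222,222]}'
python3 -m creep '{"translation":[[-20,-22,0],[-20,-22,0],[-20,-22,0],[-20,-22,0],[-20,-22,0]],"yaw":[-0.12,-0.24,-0.36,-0.48,-0.6],"gripper":[222,222,222,222,222]}'
python3 -m creep '{"translation":[[0,0,0],[0,0,0],[0,0,0],[0,0,0],[0,0,0]],"yaw":[-0.12,-0.24,-0.24,-0.24,-0.24],"gripper":[222,222,222,222,222]}'
cat > pad.py <<'E'
import sys
from h import *
o,c=wrist(); np.savez(sys.argv[1]+'.npz',**c); save(sys.argv[1],c); print(o['time_s'],o['ee_pos'],o['eef_rot'])
O=np.array([.522,.0065]); th=.068; A=np.array([[np.cos(th),np.sin(th)],[-np.sin(th),np.cos(th)]])
P=pts(c); F=1000*np.concatenate([(P[...,:2]-O)@A.T,P[...,2:]],-1)
k,n=knob(c); print('knob',k,n)
# profile of height and colour vs fixture x over the pad's length
m=(F[...,1]>35)&(F[...,1]<115)&(F[...,0]>-85)&(F[...,0]<-40)&(c['depth']>0)
x=F[m][:,0]; z=F[m][:,2]; g=c['pixels'][m].mean(1)
b=np.arange(-85,-40,1); i=np.digitize(x,b)
for j in range(1,len(b)): 
    s=i==j
    if s.any(): print(b[j-1],s.sum(),np.median(z[s]).round(1),np.median(g[s]).round(0),end=' | ')
E
python3 pad.py p0
```

```text
w6 hub [0.5761 0.0853 0.0545]
(array([0.64818814, 0.14434844, 0.0936917 ]), np.int64(758))
w9 hub [0.5727 0.0891 0.0544]
(array([0.58311971, 0.18015878, 0.09360349]), np.int64(1700))
time_s: 12.4
ee_pos: [0.6214, 0.178, 0.1633]
eef_rot: [-3.135, 0.008, 3.067]
force: [-0.0, 0.9, -0.5]
grip_width: 0.0123
time_s: 12.82
ee_pos: [0.521, 0.0014, 0.1644]
eef_rot: [-3.136, 0.009, 2.459]
force: [0.9, 0.2, -0.1]
grip_width: 0.0122
time_s: 13.23
ee_pos: [0.5017, -0.0212, 0.1657]
eef_rot: [-3.138, 0.01, 1.85]
force: [-0.5, 0.6, -0.6]
grip_width: 0.0122
time_s: 13.65
ee_pos: [0.5021, -0.0214, 0.1661]
eef_rot: [-3.139, 0.01, 1.613]
force: [-0.6, -0.2, -0.9]
grip_width: 0.012
13.65 [ 0.50207076 -0.02136754  0.16613439] [-3.1386121   0.0099805   1.61277368]
knob [nan nan nan] 0
-85 7 31.7 60.0 | -84 78 33.4 56.0 | -83 119 34.1 45.0 | -82 128 34.2 41.0 | -81 132 34.2 42.0 | -80 136 34.4 42.0 | -79 126 34.2 43.0 | -78 132 34.2 43.0 | -77 129 34.2 44.0 | -76 136 34.3 45.0 | -75 128 34.3 46.0 | -74 137 34.1 44.0 | -73 364 30.1 36.0 | -72 280 21.4 52.0 | -71 70 13.2 130.0 | -70 23 26.5 120.0 | -69 20 26.6 126.0 | -68 10 32.9 134.0 | -67 123 33.6 140.0 | -66 125 33.9 145.0 | -65 135 33.9 146.0 | -64 128 33.9 136.0 | -63 132 33.5 113.0 | -62 131 33.9 95.0 | -61 132 33.7 93.0 | -60 127 33.7 93.0 | -59 132 33.8 92.0 | -58 131 33.8 93.0 | -57 128 33.7 92.0 | -56 142 33.6 86.0 | -55 303 30.6 70.0 | -54 230 17.0 83.0 | -53 27 12.4 117.0 | -52 22 26.8 117.0 | -51 110 27.9 120.0 | -50 126 28.3 122.0 | -49 125 28.2 125.0 | -48 129 28.1 125.0 | -47 125 28.2 122.0 | -46 120 28.4 118.0 | -45 131 28.3 117.0 | -44 121 28.3 117.0 | -43 128 28.1 119.0 | -42 128 28.2 123.0 | h.py:18: RuntimeWarning: Mean of empty slice.
  return P[m].mean(0),m.sum()
  ret = um.true_divide(
```

The depth profile is clean. The pad top spans fixture x≈−68 to −55, the fixed backing's face is at −73, and the blank's edge at −52, about 3 mm clear of the pad. So the pad is still free, and this is the baseline. I'll go back to the knob and push to a joint angle of about 1.4.

```bash
cat > pad2.py <<'E'
import sys
from h import *
def meas(c):
    O=np.array([.522,.0065]); th=.068; A=np.array([[np.cos(th),np.sin(th)],[-np.sin(th),np.cos(th)]])
    P=pts(c); F=1000*np.concatenate([(P[...,:2]-O)@A.T,P[...,2:]],-1)
    ok=(F[...,1]>40)&(F[...,1]<110)&(c['depth']>0)
    top=ok&(F[...,2]>32)&(F[...,2]<36)&(F[...,0]>-90)&(F[...,0]<-45)
    L,R=[],[]; B=[]; E=[]
    for v in range(0,384):
        x=np.sort(F[v][top[v]][:,0])
        if len(x)<12: continue
        g=np.argmax(np.diff(x)); B.append(x[g]); L.append(x[g+1]); R.append(x[-1])
        e=F[v][ok[v]&(F[v,:,2]>26.5)&(F[v,:,2]<30)&(F[v,:,0]>-62)&(F[v,:,0]<-30)][:,0]
        if len(e): E.append(e.min())
    B,L,R,E=[np.median(a) if 0 else np.mean(a) for a in(B,L,R,E)]
    print(f'backing face {B:.2f} pad back {L:.2f} pad face {R:.2f} blank edge {E:.2f}; gap back {L-B:.2f} face-backing {R-B:.2f} blank gap {E-R:.2f}')
if sys.argv[1]=='-n':
    o,c=wrist(); np.savez(sys.argv[2]+'.npz',**c); save(sys.argv[2],c); print(o['time_s'],o['ee_pos'],o['eef_rot'])
    meas(c)
else: meas(dict(np.load(sys.argv[1])))
E
python3 pad2.py p0.npz
python3 -m creep '{"translation":[[20,33,0],[41,66,0],[62,100,0],[82,133,0],[103,166,0]],"yaw":[0.12,0.24,0.36,0.48,0.6],"gripper":[222,222,222,222,222]}'
python3 -m creep '{"translation":[[21,33,0],[21,33,0],[21,33,0],[21,33,0],[21,33,0]],"yaw":[0.12,0.24,0.36,0.48,0.6],"gripper":[222,222,222,222,222]}'
python3 -m creep '{"translation":[[0,0,0],[0,0,0],[0,0,-30],[0,0,-60],[0,0,-78]],"yaw":[0.12,0.24,0.27,0.27,0.27],"gripper":[222,222,222,222,222]}'
python3 - <<'E'
from h import *
o,c=wrist(); print(o['ee_pos'],o['eef_rot'],knob(c))
E
```

```text
backing face -72.31 pad back -66.59 pad face -54.44 blank edge -52.07; gap back 5.72 face-backing 17.87 blank gap 2.37
time_s: 14.12
ee_pos: [0.6057, 0.1465, 0.1662]
eef_rot: [-3.139, 0.01, 2.221]
force: [0.8, -0.1, -0.2]
grip_width: 0.0123
time_s: 14.53
ee_pos: [0.6267, 0.1798, 0.1659]
eef_rot: [-3.138, 0.01, 2.829]
force: [-0.4, 0.0, -0.1]
grip_width: 0.0121
time_s: 14.95
ee_pos: [0.6258, 0.1795, 0.0851]
eef_rot: [-3.138, 0.007, 3.102]
force: [0.2, -0.2, -0.4]
grip_width: 0.0122
[0.62580757 0.17953191 0.08505624] [-3.13756225  0.0071024   3.1015684 ] (array([0.58359686, 0.1800033 , 0.09377006]), np.int64(1898))
```

```bash

python3 -m creep '{"translation":[[-10,1,0],[-20,2,0],[-28,3,0],[-34,4,0],[-40,4,0]],"yaw":[0,0.03,0.06,0.12,0.18],"gripper":[222,222,222,222,222]}'
python3 -m creep '{"translation":[[-5,0,0],[-10,0.5,0],[-15,0.5,0],[-15,0.5,0]],"yaw":[0.05,0.1,0.13,0.13],"gripper":[222,222,222,222]}'
python3 - <<'E'
from h import *
o,c=wrist(); k,n=knob(c); d=k[:2]-[.5735,.086]; print(o['ee_pos'],o['eef_rot'],o['force'],k,n,'phi',np.arctan2(d[1],d[0]),np.hypot(*d))
E
```

```text
time_s: 15.42
ee_pos: [0.5848, 0.1835, 0.083]
eef_rot: [-3.136, 0.004, -2.997]
force: [2.7, 0.2, -0.7]
grip_width: 0.0121
time_s: 15.75
ee_pos: [0.5698, 0.1838, 0.084]
eef_rot: [-3.136, 0.005, -2.864]
force: [0.2, 0.4, -0.4]
grip_width: 0.0123
[0.56983744 0.18384824 0.08399365] [-3.13604441  0.00507177 -2.86423022] [ 0.20665725  0.41731305 -0.42577331] [0.54960134 0.17670364 0.09361555] 1762 phi 1.8284219202141032 0.09379923120182442
```

```bash
python3 pad2.py -n p1; python3 - <<'E'
import cv2,numpy as np
from h import *
c=dict(np.load('p1.npz')); P=pts(c); O=np.array([.522,.0065]); th=.068; A=np.array([[np.cos(th),np.sin(th)],[-np.sin(th),np.cos(th)]])
F=1000*np.concatenate([(P[...,:2]-O)@A.T,P[...,2:]],-1)
m=(F[...,2]>32)&(F[...,2]<36)&(F[...,0]>-70)&(F[...,0]<-50)&(c['depth']>0); print(m.sum(), F[m].min(0),F[m].max(0))
m=(F[...,2]>32)&(F[...,2]<36)&(F[...,0]<-70)&(F[...,0]>-90)&(c['depth']>0); print(m.sum(), F[m].min(0) if m.any() else 0,F[m].max(0) if m.any() else 0)
E
```

```text
15.8 [0.57012405 0.18401505 0.08394795] [-3.13644337  0.00516686 -2.86669639]
backing face -55.62 pad back -55.27 pad face -53.40 blank edge -53.43; gap back 0.35 face-backing 2.22 blank gap -0.03
2075 [-66.10526653  69.6901519   32.00527155] [-50.00567369 170.74613822  35.93322005]
0 0 0
```

In this oblique view the blank edge and pad face coincide, so the gap looks just closed at a joint angle of about 1.41. I'll advance about 0.12 rad, then retract and measure properly.

```bash

python3 -m creep '{"translation":[[-3,0,0],[-6,-0.5,0],[-9,-0.7,0],[-11.5,-1,0],[-11.5,-1,0]],"yaw":[0.03,0.06,0.09,0.12,0.12],"gripper":[222,222,222,222,222]}'
python3 - <<'E'
from h import *
o,c=wrist(); k,n=knob(c); d=k[:2]-[.5735,.086]; print(o['ee_pos'],o['force'],o['moment'],k,'phi',np.arctan2(d[1],d[0]),np.hypot(*d))
E
python3 -m creep '{"translation":[[8,2,0],[15,4,0],[15,4,30],[15,4,60],[15,4,82]],"yaw":[0,0,0,0,0],"gripper":[222,222,222,222,222]}'
python3 -m creep '{"translation":[[-10,-42,0],[-20,-84,0],[-40,-126,0],[-55,-168,0],[-71,-208,0]],"yaw":[-0.12,-0.24,-0.36,-0.48,-0.6],"gripper":[222,222,222,222,222]}'
python3 -m creep '{"translation":[[0,0,0],[0,0,0],[0,0,0],[0,0,0],[0,0,0]],"yaw":[-0.12,-0.24,-0.36,-0.48,-0.6],"gripper":[222,222,222,222,222]}'
python3 -m creep '{"translation":[[0,0,0],[0,0,0],[0,0,0],[0,0,0],[0,0,0]],"yaw":[-0.12,-0.24,-0.36,-0.48,-0.6],"gripper":[222,222,222,222,222]}'
python3 -m creep '{"translation":[[0,0,0],[0,0,0],[0,0,0]],"yaw":[-0.01,-0.01,-0.01],"gripper":[222,222,222]}'
python3 pad2.py -n p2
```

```text
time_s: 16.27
ee_pos: [0.5591, 0.1831, 0.0842]
eef_rot: [-3.136, 0.006, -2.747]
force: [2.8, -0.6, -1.3]
grip_width: 0.0119
[0.55912543 0.18311826 0.0841729 ] [ 2.77407785 -0.58193377 -1.34035436] [-0.04520782 -0.48616785 -0.01656513] [0.54006419 0.17330702 0.09361674] phi 1.9365344271898952 0.09349047418332317
time_s: 16.73
ee_pos: [0.5748, 0.1874, 0.1683]
eef_rot: [-3.137, 0.007, -2.749]
force: [0.6, 0.6, 0.4]
grip_width: 0.0119
time_s: 17.15
ee_pos: [0.5074, -0.0111, 0.1685]
eef_rot: [-3.137, 0.007, 2.927]
force: [0.5, -1.5, 0.6]
grip_width: 0.0122
time_s: 17.57
ee_pos: [0.5078, -0.0112, 0.1687]
eef_rot: [-3.137, 0.007, 2.32]
force: [0.8, -1.0, -0.7]
grip_width: 0.0121
time_s: 17.98
ee_pos: [0.5082, -0.0111, 0.1689]
eef_rot: [-3.137, 0.006, 1.713]
force: [0.7, 0.0, 0.2]
grip_width: 0.0118
time_s: 18.23
ee_pos: [0.5084, -0.0111, 0.1689]
eef_rot: [-3.137, 0.006, 1.706]
force: [-0.1, -0.6, 0.2]
grip_width: 0.0124
18.2333 [ 0.5083583  -0.01113741  0.1689299 ] [-3.13664644  0.00630203  1.70623921]
backing face -72.35 pad back -67.23 pad face -55.23 blank edge -54.27; gap back 5.12 face-backing 17.12 blank gap 0.96
```

The pad is pressed about 0.7 mm, which agrees with about 0.06 rad past contact at 1.1 mm per 0.1 rad. It needs about 1.8 mm more, or 0.165 rad, so the knob should end at φ≈2.10.

```bash

python3 -m creep '{"translation":[[14,40,0],[28,80,0],[42,120,0],[56,160,0],[70,198,0]],"yaw":[0.12,0.24,0.36,0.48,0.6],"gripper":[222,222,222,222,222]}'
python3 -m creep '{"translation":[[0,0,0],[0,0,0],[0,0,0],[0,0,0],[0,0,0]],"yaw":[0.12,0.24,0.36,0.48,0.6],"gripper":[222,222,222,222,222]}'
python3 -m creep '{"translation":[[0,0,0],[0,0,0],[0,0,0],[0,0,0],[0,0,0]],"yaw":[0.12,0.24,0.36,0.48,0.6],"gripper":[222,222,222,222,222]}'
python3 -m creep '{"translation":[[0,0,-30],[0,0,-60],[0,0,-83],[0,0,-83]],"yaw":[0.03,0.03,0.03,0.03],"gripper":[222,222,222,222]}'
python3 - <<'E'
from h import *
o,c=wrist(); k,n=knob(c); d=k[:2]-[.5735,.086]; print(o['ee_pos'],o['eef_rot'],o['force'],k,'phi',np.arctan2(d[1],d[0]),np.hypot(*d))
E
```

```text
time_s: 18.7
ee_pos: [0.578, 0.1874, 0.169]
eef_rot: [-3.137, 0.006, 2.314]
force: [0.7, 0.5, 0.2]
grip_width: 0.0123
time_s: 19.12
ee_pos: [0.578, 0.1875, 0.1688]
eef_rot: [-3.137, 0.006, 2.923]
force: [-0.3, -0.1, 0.3]
grip_width: 0.0121
time_s: 19.53
ee_pos: [0.578, 0.1875, 0.1688]
eef_rot: [-3.137, 0.006, -2.752]
force: [-0.8, -0.2, -0.3]
grip_width: 0.0126
time_s: 19.87
ee_pos: [0.5758, 0.187, 0.0811]
eef_rot: [-3.138, -0.001, -2.72]
force: [-1.1, -0.7, -0.9]
grip_width: 0.0122
[0.57581717 0.18695432 0.08108149] [-3.13781981e+00 -1.38900856e-03 -2.72005059e+00] [-1.06943489 -0.7150178  -0.85998167] [0.54064472 0.17332489 0.09374157] phi 1.9306553290664796 0.09330115310998058
```

```bash

python3 -m creep '{"translation":[[-8,-1.5,0],[-16,-3.5,0],[-21,-4.5,0],[-26,-5.5,0],[-30,-6.5,0]],"yaw":[0,0,0.04,0.08,0.12],"gripper":[222,222,222,222,222]}'
python3 -m creep '{"translation":[[-1.2,-0.5,0],[-2.2,-0.9,0],[-2.2,-0.9,0]],"yaw":[0.015,0.015,0.015],"gripper":[222,222,222]}'
python3 - <<'E'
from h import *
o,c=wrist(); k,n=knob(c); d=k[:2]-[.5735,.086]; print(o['ee_pos'],o['eef_rot'],o['force'],k,'phi',np.arctan2(d[1],d[0]),np.hypot(*d))
E
python3 -m creep '{"translation":[[7,3,0],[15,6,0],[15,6,30],[15,6,60],[15,6,82]],"yaw":[0,0,0,0,0],"gripper":[222,222,222,222,222]}'
python3 -m creep '{"translation":[[-10,-40,0],[-20,-80,0],[-30,-120,0],[-40,-160,0],[-50,-200,0]],"yaw":[-0.12,-0.24,-0.36,-0.48,-0.6],"gripper":[222,222,222,222,222]}'
python3 -m creep '{"translation":[[0,0,0],[0,0,0],[0,0,0],[0,0,0],[0,0,0]],"yaw":[-0.12,-0.24,-0.36,-0.48,-0.6],"gripper":[222,222,222,222,222]}'
python3 -m creep '{"translation":[[0,0,0],[0,0,0],[0,0,0],[0,0,0],[0,0,0]],"yaw":[-0.12,-0.24,-0.36,-0.48,-0.6],"gripper":[222,222,222,222,222]}'
python3 -m creep '{"translation":[[0,0,0],[0,0,0],[0,0,0]],"yaw":[-0.12,-0.16,-0.16],"gripper":[222,222,222]}'
python3 pad2.py -n p3
```

```text
time_s: 20.33
ee_pos: [0.5482, 0.1809, 0.0863]
eef_rot: [-3.136, 0.006, -2.597]
force: [6.3, -1.5, -4.4]
grip_width: 0.0123
time_s: 20.58
ee_pos: [0.5471, 0.1803, 0.0881]
eef_rot: [-3.135, 0.009, -2.583]
force: [4.3, -0.3, 2.5]
grip_width: 0.0126
[0.54713598 0.18029579 0.08814425] [-3.13469415  0.00915431 -2.58274965] [ 4.34322997 -0.2752847   2.47874918] [0.53011976 0.16847772 0.0935786 ] phi 2.054998063646404 0.0931902347839665
time_s: 21.05
ee_pos: [0.5622, 0.1864, 0.1721]
eef_rot: [-3.135, 0.009, -2.584]
force: [1.1, 0.1, 0.3]
grip_width: 0.0119
time_s: 21.47
ee_pos: [0.5112, -0.0151, 0.1724]
eef_rot: [-3.135, 0.008, 3.093]
force: [1.5, -1.1, 0.2]
grip_width: 0.0126
time_s: 21.88
ee_pos: [0.511, -0.0151, 0.1725]
eef_rot: [-3.135, 0.008, 2.487]
force: [-0.1, 0.4, -0.6]
grip_width: 0.0122
time_s: 22.3
ee_pos: [0.5108, -0.015, 0.1726]
eef_rot: [-3.134, 0.007, 1.88]
force: [-0.2, -0.2, 0.0]
grip_width: 0.0122
time_s: 22.55
ee_pos: [0.5107, -0.0149, 0.1728]
eef_rot: [-3.133, 0.007, 1.717]
force: [-0.3, -1.1, 0.2]
grip_width: 0.0121
22.55 [ 0.51073988 -0.01493996  0.17279745] [-3.13308626  0.00682132  1.71737535]
backing face -72.29 pad back -68.41 pad face -56.53 blank edge -55.52; gap back 3.89 face-backing 15.76 blank gap 1.01
```

Pad compression is now about 1.8–2.1 mm, again matching the expected 1.1 mm per 0.1 rad. One small nudge of about 0.045 rad will bring it to about 2.5 mm.

```bash

python3 -m creep '{"translation":[[10,40,0],[20,80,0],[30,120,0],[41,160,0],[51.5,201,0]],"yaw":[0.12,0.24,0.36,0.48,0.6],"gripper":[222,222,222,222,222]}'
python3 -m creep '{"translation":[[0,0,0],[0,0,0],[0,0,0],[0,0,0],[0,0,0]],"yaw":[0.12,0.24,0.36,0.48,0.6],"gripper":[222,222,222,222,222]}'
python3 -m creep '{"translation":[[0,0,0],[0,0,0],[0,0,0],[0,0,0],[0,0,0]],"yaw":[0.12,0.24,0.36,0.48,0.6],"gripper":[222,222,222,222,222]}'
python3 -m creep '{"translation":[[0,0,-30],[0,0,-60],[0,0,-86],[0,0,-86]],"yaw":[0.12,0.18,0.18,0.18],"gripper":[222,222,222,222]}'
python3 - <<'E'
from h import *
o,c=wrist(); k,n=knob(c); d=k[:2]-[.5735,.086]; print(o['ee_pos'],o['eef_rot'],o['force'],k,'phi',np.arctan2(d[1],d[0]),np.hypot(*d))
E
```

```text
time_s: 23.02
ee_pos: [0.5621, 0.1874, 0.1729]
eef_rot: [-3.133, 0.007, 2.329]
force: [-0.1, 0.2, -0.2]
grip_width: 0.0121
time_s: 23.43
ee_pos: [0.562, 0.1876, 0.1728]
eef_rot: [-3.133, 0.006, 2.937]
force: [-0.1, -0.1, 0.3]
grip_width: 0.0123
time_s: 23.85
ee_pos: [0.5618, 0.1876, 0.1728]
eef_rot: [-3.133, 0.005, -2.738]
force: [0.8, 0.3, 0.1]
grip_width: 0.0119
time_s: 24.18
ee_pos: [0.5594, 0.187, 0.0819]
eef_rot: [-3.135, -0.002, -2.556]
force: [-0.5, -0.3, -0.7]
grip_width: 0.012
[0.55942124 0.18695985 0.08190984] [-3.13536817e+00 -2.27432005e-03 -2.55633042e+00] [-0.5126647  -0.31706589 -0.71661046] [0.53106562 0.16882705 0.09367739] phi 2.044255329744316 0.09306447355205132
```

```bash

python3 -m creep '{"translation":[[-6,-3,0],[-10,-5.5,0],[-13,-7,0],[-17,-9,0],[-17,-9,0]],"yaw":[0,0,0.02,0.03,0.03],"gripper":[222,222,222,222,222]}'
python3 - <<'E'
from h import *
o,c=wrist(); k,n=knob(c); d=k[:2]-[.5735,.086]; print(o['ee_pos'],o['eef_rot'],o['force'],k,'phi',np.arctan2(d[1],d[0]),np.hypot(*d))
E
```

```text
time_s: 24.65
ee_pos: [0.5437, 0.1784, 0.0864]
eef_rot: [-3.134, 0.003, -2.526]
force: [0.2, 1.9, 1.5]
grip_width: 0.0125
[0.54374892 0.17840188 0.08635142] [-3.1337192   0.00335679 -2.52591941] [0.206156   1.94637187 1.48576711] [0.5269597  0.16655745 0.09364957] phi 2.0946784137779964 0.09303495756513716
```

The knob is at φ=2.095, as intended. I'll retract and verify.

```bash

python3 -m creep '{"translation":[[7,3.5,0],[14,7,0],[14,7,30],[14,7,60],[14,7,84]],"yaw":[0,0,0,0,0],"gripper":[222,222,222,222,222]}'
python3 -m creep '{"translation":[[-10,-40,0],[-20,-80,0],[-30,-120,0],[-40,-160,0],[-47,-200,0]],"yaw":[-0.12,-0.24,-0.36,-0.48,-0.6],"gripper":[222,222,222,222,222]}'
python3 -m creep '{"translation":[[0,0,0],[0,0,0],[0,0,0],[0,0,0],[0,0,0]],"yaw":[-0.12,-0.24,-0.36,-0.48,-0.6],"gripper":[222,222,222,222,222]}'
python3 -m creep '{"translation":[[0,0,0],[0,0,0],[0,0,0],[0,0,0],[0,0,0]],"yaw":[-0.12,-0.24,-0.36,-0.48,-0.6],"gripper":[222,222,222,222,222]}'
python3 -m creep '{"translation":[[0,0,0],[0,0,0],[0,0,0],[0,0,0]],"yaw":[-0.12,-0.24,-0.24,-0.24],"gripper":[222,222,222,222]}'
python3 pad2.py -n p4
python3 - <<'E'
from h import *
c=dict(np.load('p4.npz')); P=pts(c); O=np.array([.522,.0065]); th=.068; A=np.array([[np.cos(th),np.sin(th)],[-np.sin(th),np.cos(th)]])
F=1000*np.concatenate([(P[...,:2]-O)@A.T,P[...,2:]],-1)
m=(abs(F[...,0]+8)<30)&(F[...,1]>15)&(F[...,1]<125)&(F[...,2]<50)&(c['depth']>0); X=np.c_[F[m][:,:2],np.ones(m.sum())]; print('blank plane',np.linalg.lstsq(X,F[m][:,2],rcond=None)[0].round(4),m.sum())
E
```

```text
time_s: 25.12
ee_pos: [0.5586, 0.1857, 0.1719]
eef_rot: [-3.134, 0.003, -2.527]
force: [0.2, -0.2, -0.1]
grip_width: 0.012
time_s: 25.53
ee_pos: [0.5112, -0.0159, 0.172]
eef_rot: [-3.133, 0.003, -3.132]
force: [0.7, 0.2, -0.7]
grip_width: 0.012
time_s: 25.95
ee_pos: [0.5119, -0.016, 0.1721]
eef_rot: [-3.133, 0.002, 2.545]
force: [-0.8, -0.2, 0.0]
grip_width: 0.0119
time_s: 26.37
ee_pos: [0.5125, -0.0161, 0.1721]
eef_rot: [-3.133, 0.003, 1.939]
force: [-0.5, -0.9, -0.1]
grip_width: 0.0123
time_s: 26.7
ee_pos: [0.513, -0.0161, 0.172]
eef_rot: [-3.132, 0.002, 1.703]
force: [-0.3, 0.0, 0.2]
grip_width: 0.0121
26.7 [ 0.5129625  -0.0160842   0.17204992] [-3.13235684e+00  2.49937377e-03  1.70277372e+00]
backing face -72.23 pad back -68.94 pad face -57.01 blank edge -56.08; gap back 3.29 face-backing 15.21 blank gap 0.93
blank plane [-1.10000e-03 -7.00000e-04  2.82852e+01] 9627
```

View pics/p4.png

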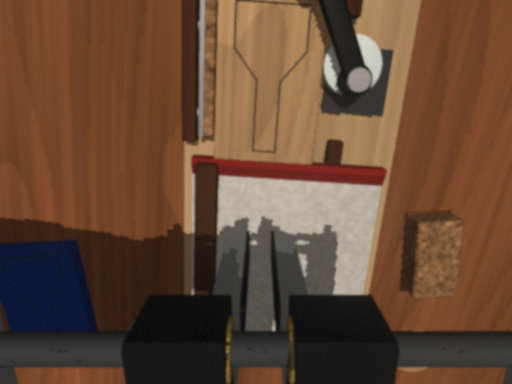

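The last view shows the blank flat in the pocket, seated against the cork pad at u≈215, with the cam closed on it. Pad compression measures 2.4–2.7 mm. I'll hand in.

```bash
python3 -c "
from station import ctrl
print(ctrl.hand_in(), ctrl.get_obs()['time_s'])"
```

```text
the job is handed in; nothing more can be done
the job is handed in; nothing more can be done
```

The blank is in the pocket, clamped by the cam, and I have handed the job in. I squared it against the rail, pushed it over the lip, and only then swung the cam lever in small steps. The last clock reading was 26.7 s.

**Last checks:**
- **Blank:** it lies flat, with its top at z≈28.3 mm and no tilt.
- **Cork pad:** it is pressed back about 2.5 mm. The pad's back edge gave 2.43 mm and its face 2.66 mm, a 0.2 mm difference. Both are inside the 2–3 mm asked and well short of the 7 mm end.
- **Cam lever:** joint angle about 1.68 rad. It moved no more than 0.01 rad after each of the two earlier releases. I did not re-measure the knob after the last one, when it was out of view.
- **Robot:** it stands clear of everything, and the largest force I read was about 9 N, against the rail.

**Failed or disagreed:** my first flatness check came back empty because of a unit mistake, and the repeat was clean. My estimate of the fixture's origin was 2–3 mm off, so the pad figures are measured against the fixed backing behind it. The other objects I did not check individually at the end, but the arm never went down near them.

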